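# Return a canister to the gap on a narrow reagent ledge

## Robot

A 6-joint arm with a two-finger parallel gripper is mounted at the origin on the work surface. World frame = base frame: x ahead of the robot, y to its left, z up, the work surface at z = 0. Lengths are in m, angles in rad, forces in N, time in s.
With the tool pointing down it reaches from about 0.3 to 0.875 m from the base axis. Payload 6.4 kg.
Tool frame: the origin (TCP) lies between the finger pads; the fingertips stand 22 mm ahead of it and the grasp point (between the pads) lies 3 mm ahead of it; z points along the fingers, y is the line along which they close (so a half turn about z gives the same grasp; the last joint's range is limited). The gripper opens to 85 mm and grips with 20 to 120 N. Pads are 22 mm wide; open, the fingers measure 114 mm over their backs; the gripper's body (76 mm by 85 mm) begins 54 mm behind the grasp point. The pads swing forward as they close: fully open they stand 13 mm farther back than shut.
Start: joints at [-1.46, 0.181, 1.607, -0, 1.354, -0.206], TCP at [0.179, -0.546, 0.253] pointing down, gripper open.
Joint ranges: [-2.99, 2.99], [-0.89, 2.07], [0.3, 2.58], [-1.14, 4.28], [0, 2.63], [-3.12, 3.12]. Speed limits (rad/s): [2.57, 2.57, 3.01, 3.14, 3.14, 3.14].

## Interface

Orientations are given as a unit quaternion [w, x, y, z].
In Python, from bench import ctrl, imaging, workorder gives the robot as it stands.
- The arm moves only by the shell command python3 -m pendant 'ROWS' [OPENING]. ROWS is JSON, a list of rows, each a list of 4 numbers: the shift along the tool's x, y, z in cm, then the turn about the tool's z in degrees. In form: [[dx, dy, dz, roll], ...]. A call has 1 to 12 rows; each row is the pose to reach, as a shift and turn from the pose commanded when the call began, along the tool's axes at that moment; what a row does not reach only later rows make up. A row lasts 1/12 s, in which the tool goes at most 41.7 mm and 7.16 degrees, less where a joint would pass 70% of its speed; a pose out of reach is approached as far as the arm can. A call with a gripper value outside its range is refused whole. OPENING is the opening, from 0 (shut) to 1 (fully open), set as the call begins (- or left out, the last holds). The fingers move at their own pace and stop on an object; the grip force is fixed at half the most. Time passes only in rows, so rows that repeat a pose let the fingers close. It gives the time, the measured TCP pose, the force, the opening and the grip force at its end, in the units of the state.
- ctrl.get_obs(): the state, without advancing time (a new reading comes with each control period).
- imaging.camera(name): name is "side" or "top"; returns the picture (400x640x3 uint8, red, green, blue); there is no depth.
- imaging.camera_info(name): a dict with "K" (3x3 intrinsics, pixels), "T" (4x4, takes a point from camera to world coordinates). Camera axes: x right, y up, looking along -z (the intrinsics and any distortion apply to the point x, -y, -z); pixel columns grow to the right and rows downward; lengths in m; the calibration is good to about 2 mm. A picture is of the moment at which its call begins. camera_info takes no time and is no camera call.
- workorder.hand_in(): hands the job in; it is judged then, once.
The state is a dict: "time_s": time; "q": joint angles; "dq": joint speeds; "joint_efforts": joint torques, N m; "eef_pos": TCP position; "eef_rot": TCP orientation; "wrist_force": force on the tool from outside, world axes, zero at the start; "torque": the same for the moment, N m; "opening": opening from 0.0 (shut) to 1.0 (fully open); "grasp_force": force on a finger pad.
Only numpy, scipy, OpenCV 4.12 (cv2) and the standard library are available. Lean on these libraries where they do the work, as an engineer would, in place of code of your own. Each camera call takes 0.05 s, during which the arm holds its last target. There are 200 camera calls.

## Task

Lift the filled flat-sided canister out of the steel filling stand, keeping it upright, and stand it on the open bench and let go, so that you can take it another way that leaves its narrow sides free. Then put it on the narrow raised ledge, in the gap between its twin canister and the round jar: upright, butted flush against the twin narrow side to narrow side, with their broad faces in line. Set it down gently, do not shove the twin along, and leave the other things where they are.

Things in the scene. Friction and masses are not known exactly. Their poses are not given: they have to be found in the camera images.
- canister: The canister to move: white flat-sided box, blue lid flush with its sides, 38 mm deep (own x), 56 wide (own y), 90 high, about 0.3 kg. Origin: centre of its underside. Broad faces (labelled, 38 mm apart) look along +-x, narrow sides (56 mm apart) along +-y. It starts upright in the stand, broad faces covered by the stand's walls, narrow sides free.
- stand: Fixed bent-steel filling stand. Origin: centre of its underside. Base 53 (x) by 90 (y) by 4 mm; the canister stands on it at z = 4 mm, same yaw. Upright walls at x = +-23.5 mm, 4 mm thick, 66 mm wide in y, up to z = 90 mm, 43 mm apart inside; open along y but for lips at y = +-32.5 mm up to z = 10 mm.
- ledge_top (a point): Centre of the top face of the fixed narrow steel ledge, 100 mm above the bench. The top is 36 mm deep (x) by 340 mm long (y) by 10 mm thick and stands on two posts at y = +-145 mm with feet 110 mm (x) by 34 mm; open in front and behind. Its z points up.
- twin: The twin canister standing on the ledge: the same look, shape, size and axes as the moved one (38 x 56 x 90 mm, origin at the centre of its underside), loose, about 0.5 kg. Its narrow sides face along the ledge. It may stand left or right of the gap.
- jar: Round amber jar with a white cap on the ledge at the other side of the gap, 48 mm diameter, 92 mm high, loose. Origin at the centre of its underside.
- wash_bottle: White wash bottle with blue cap and spout on the bench, 60 mm diameter, 190 mm high with its spout, which reaches 58 mm out along its own -x; loose. Origin at the centre of its underside. Bystander.
- cups: Stack of white plastic cups on the bench, mouth 65 mm diameter, 110 mm high; loose and light. Origin at the centre of its underside. Bystander.
- balance: Fixed bench balance, white housing 200 (x) by 280 mm (y), 62 mm high, with a round steel pan of 150 mm diameter, top at 72 mm. Origin under its centre. Bystander.
There are look-alikes about, which are no part of the job. Leave any brown or pink look-alike of the canister alone. Leave any black or red look-alike of the twin alone.

How it is judged:
On the way:
1. the canister stands upright on the bench, clear of the stand, and has been let go (height (world z) of canister below 0.004 m and horizontal distance between canister and stand above 0.05 m and angle between canister's own z axis and vertical below 0.06 rad and contact force between canister and stand below 0.05 N and contact force between canister and the fingers below 0.05 N and linear speed of canister below 0.01 m/s), for 0.2 s.
At the end, for the whole second after the job is handed in: Released, upright (0.05 rad) and at rest on the ledge (3 mm), in the gap between twin and jar; narrow side within 4.5 mm of the twin's, broad faces in line within 6 mm and parallel within 0.09 rad; twin and jar upright (z of canister in the frame of ledge_top between -0.003 and 0.003 m and angle between each of canister, twin, jar's own z axis and vertical below 0.05 rad and x of canister in the frame of twin between -0.006 and 0.006 m and (y of canister in the frame of twin between 0.05 and 0.0605 m or y of canister in the frame of twin between -0.0605 and -0.05 m) and horizontal distance between canister and jar between 0.038 and 0.085 m and angle between the y axis of canister and the y axis of twin, either way round below 0.09 rad and linear speed of each of canister, twin below 0.01 m/s and contact force between canister and the fingers below 0.05 N); the robot touches nothing.
It fails at once if the canister is tipped by more than 0.5 rad (angle between canister's own z axis and vertical above 0.5 rad).
It fails at once if the canister is dropped or banged on the ledge (over 60 N) (contact force between canister and ledge above 60 N).
It fails at once if the twin is shoved more than 12 mm (distance of twin from where it was at the start of the episode above 0.012 m).
It fails at once if the jar, the wash bottle or the cups are moved more than 20 mm (distance of any of jar, wash_bottle, cups from where it was at the start of the episode above 0.02 m).
It also fails if it takes over 62 s, if anything falls off the work surface, if the arm or the gripper's body presses on something with over 40 N, if the wrist force passes 120 N, or if a joint passes its speed limit or range.

## Working session

There is one attempt and no reset: what is moved stays moved. The work goes in short steps, Python scripts to look and compute and a shell command to move; the robot and the scene stay as the last step left them, time stands still between calls to the robot, and variables do not carry over. Pictures are saved under pics/ and viewed, at most 10 in all, crops included, and the job is handed in when it is done.

```bash
mkdir -p pics; ls
python3 - <<'E'
from bench import ctrl, imaging
import cv2,numpy as np
for n in("top","side"):
    i=imaging.camera_info(n);print({k:np.round(v,4).tolist() if not isinstance(v,str) else v for k,v in i.items()})
    cv2.imwrite(f"pics/{n}0.png",imaging.camera(n)[:,:,::-1])
o=ctrl.get_obs();print(o)
E
```

```text
pics
{'K': [[485.9245, 0.0, 326.2894], [0.0, 485.9245, 197.2511], [0.0, 0.0, 1.0]], 'T': [[-0.0151, 0.9976, -0.0679, 0.403], [-0.9999, -0.0155, -0.0051, -0.0645], [-0.0061, 0.0679, 0.9977, 1.6445], [0.0, 0.0, 0.0, 1.0]]}
{'K': [[398.7377, 0.0, 315.962], [0.0, 398.7377, 200.5071], [0.0, 0.0, 1.0]], 'T': [[-0.8993, 0.2485, -0.3599, 0.0702], [-0.4367, -0.463, 0.7713, 0.9547], [0.025, 0.8508, 0.5249, 0.7806], [0.0, 0.0, 0.0, 1.0]]}
{'time_s': 0.1, 'q': array([-1.46031198e+00,  1.81455185e-01,  1.60786729e+00, -1.42352359e-05,
        1.35381678e+00, -2.06322337e-01]), 'dq': array([-0.00133616, -0.00188255, -0.00097143, -0.00083503, -0.00027868,
        0.00083143]), 'joint_efforts': array([ 6.44311331e-04, -4.45874083e+01, -3.52236450e+01, -1.72867435e-04,
        4.22896221e-03,  1.01894062e-05]), 'eef_pos': array([ 0.17908191, -0.54593051,  0.25250041]), 'eef_rot': array([-7.72746391e-04,  9.87479864e-01,  1.57743209e-01,  3.01000762e-05]), 'wrist_force': array([-0.7658807 ,  0.25848742,  0.54494812]), 'torque': array([ 0.02501663, -0.02449857,  0.01307801]), 'grasp_force': 0.0, 'opening': 0.9981976401168257}
```

View pics/top0.png

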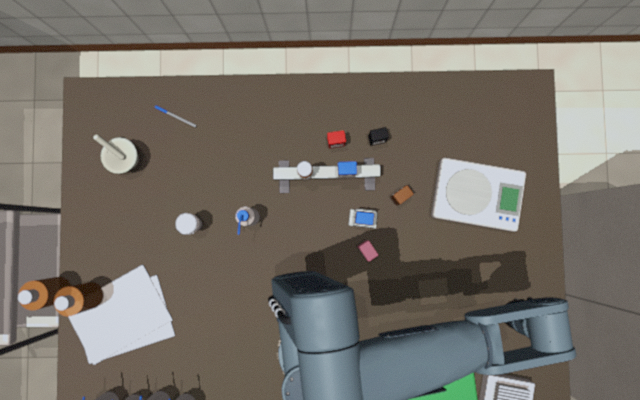

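View pics/side0.png

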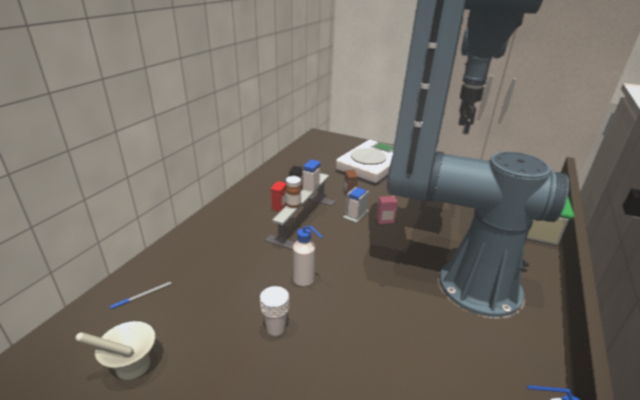

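```bash
cat > h.py <<'E'
from bench import ctrl, imaging
import cv2,numpy as np
from scipy.spatial.transform import Rotation as R
def ray(n,px,z):
    i=imaging.camera_info(n);K=np.array(i["K"]);T=np.array(i["T"])
    d=np.linalg.inv(K)@np.array([px[0],px[1],1.]);d=T[:3,:3]@(d*[1,-1,-1]);o=T[:3,3]
    return o+d*(z-o[2])/d[2]
def proj(n,P):
    i=imaging.camera_info(n);K=np.array(i["K"]);T=np.array(i["T"])
    p=K@((T[:3,:3].T@(np.array(P)-T[:3,3]))*[1,-1,-1]);return p[:2]/p[2]
def shots(n,k):return np.mean([imaging.camera(n).astype(float) for _ in range(k)],0).astype(np.uint8)
def rects(n,im,lo,hi,z,roi,amin,s=8):
    """HSV blobs in roi: centroid ray at z and yaw of long side (deg, world)."""
    x0,y0,x1,y1=roi
    c=cv2.resize(im[y0:y1,x0:x1],None,fx=s,fy=s,interpolation=cv2.INTER_CUBIC)
    m=cv2.inRange(cv2.cvtColor(c,cv2.COLOR_RGB2HSV),lo,hi);out=[]
    for k in cv2.findContours(m,cv2.RETR_EXTERNAL,cv2.CHAIN_APPROX_NONE)[0]:
        if cv2.contourArea(k)<amin*s*s: continue
        b=(cv2.boxPoints(cv2.minAreaRect(k))+.5)/s-.5+[x0,y0]
        w=np.array([ray(n,p,z)[:2] for p in b]);e=[w[1]-w[0],w[2]-w[1]];L=[np.linalg.norm(v) for v in e]
        v=e[int(np.argmax(L))];out.append((w.mean(0).round(4),np.round(L,4),round(np.degrees(np.arctan2(v[1],v[0]))%180,1),b.mean(0).round(1)))
    return out
E
python3 - <<'E'
from h import *
im=shots("top",3)
print("can",rects("top",im,(95,90,60),(130,255,255),.094,(345,200,390,235),20))
print("twin",rects("top",im,(95,90,60),(130,255,255),.190,(330,150,370,185),20))
print("stand",rects("top",im,(0,0,120),(180,80,255),.09,(335,200,390,235),20))
print("ledge",rects("top",im,(0,0,130),(180,60,255),.1,(262,150,395,195),20))
c=np.hstack([cv2.resize(im[150:200,265:390],None,fx=6,fy=6,interpolation=cv2.INTER_CUBIC)])
d=cv2.resize(im[195:245,265:390],None,fx=6,fy=6,interpolation=cv2.INTER_CUBIC)
cv2.imwrite("pics/crop1.png",np.vstack([c,d])[:,:,::-1])
s=shots("side",2)
cv2.imwrite("pics/crop2.png",cv2.resize(s[140:260,240:400],None,fx=5,fy=5,interpolation=cv2.INTER_CUBIC)[:,:,::-1])
E
```

```text
can [(array([ 0.4412, -0.1766]), array([0.039 , 0.0574]), np.float64(82.8), array([364.2, 217.7]))]
twin [(array([ 0.5901, -0.1212]), array([0.0593, 0.0407]), np.float64(90.9), array([347.1, 167.8]))]
stand [(array([ 0.4409, -0.1717]), array([0.0586, 0.0924]), np.float64(83.7), array([362.6, 217.9]))]
ledge [(array([0.5375, 0.0791]), array([0.026 , 0.0204]), np.float64(89.1), array([283.6, 188.8])), (array([ 0.5924, -0.1889]), array([0.0818, 0.041 ]), np.float64(93.0), array([367.3, 170.3])), (array([0.5983, 0.0096]), array([0.2105, 0.0585]), np.float64(90.8), array([305.2, 169.5]))]
```

View pics/crop1.png

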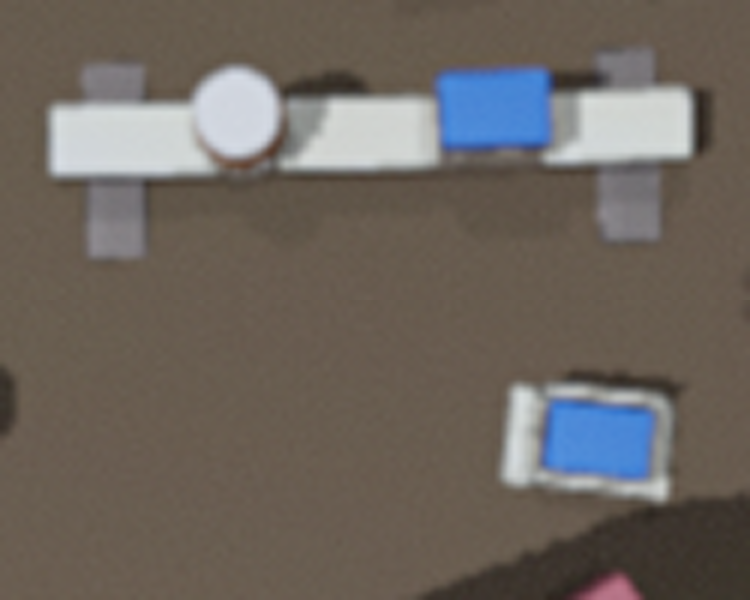

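View pics/crop2.png

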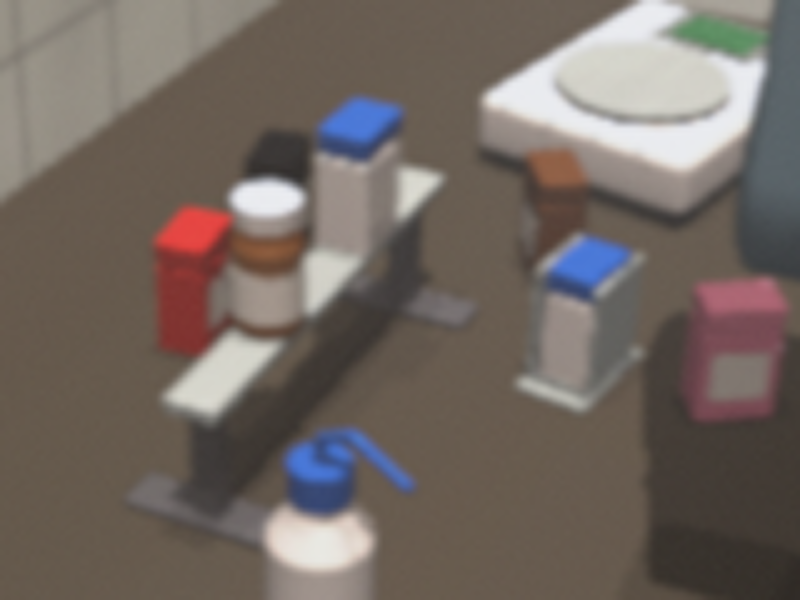

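Top view: canister lid (364,218) in the stand, twin lid (347,168) and jar cap (305,169) on the ledge. So the gap is on the twin's +y side. The side view agrees; brown, pink, red and black decoys stand apart.

```bash
cat >> h.py <<'E'
def go(P,yaw=None):
    """Shift (cm, tool axes) and roll (deg) to TCP P with tool x at yaw (deg)."""
    o=ctrl.get_obs();w,x,y,z=o["eef_rot"];r=R.from_quat([x,y,z,w]);X=r.as_matrix()[:,0]
    y0=np.degrees(np.arctan2(X[1],X[0]))
    print("shift",np.round(r.inv().apply(np.array(P)-o["eef_pos"])*100,2),"yaw",y0.round(2),"roll",None if yaw is None else round(y0-yaw,2))
E
python3 - <<'E'
from h import *
print("ledge ends",ray("top",(273.3,173.3),.1),ray("top",(380.5,170.5),.1))
print("jar",ray("top",(304.7,168.7),.192))
s=shots("side",2)
for n,z,p in(("can",.094,(588,262)),("twin",.19,(362,121)),("jar",.192,(267,195))):
    print(n,"side",ray("side",(240+p[0]/5-.4,140+p[1]/5-.4),z))
o=imaging.camera("side")
go((.4415,-.1765,.20),-7.0)
E
```

```text
ledge ends [0.5875589  0.11167203 0.1       ] [ 0.59112632 -0.23116458  0.1       ]
jar [0.58898528 0.00653666 0.192     ]
can side [ 0.44101723 -0.17083172  0.094     ]
twin side [ 0.5880887  -0.11554966  0.19      ]
jar side [0.59233579 0.0075996  0.192     ]
shift [ 36.45 -26.97   5.33] yaw 18.15 roll 25.15
```

```bash
python3 -m pendant '[[36.45,-26.97,5.3,25.2],[36.45,-26.97,5.3,25.2],[36.45,-26.97,5.3,25.2],[36.45,-26.97,5.3,25.2],[36.45,-26.97,5.3,25.2],[36.45,-26.97,5.3,25.2],[36.45,-26.97,5.3,25.2],[36.45,-26.97,5.3,25.2],[36.45,-26.97,5.3,25.2],[36.45,-26.97,5.3,25.2],[36.45,-26.97,5.3,25.2],[36.45,-26.97,5.3,25.2]]' 1
python3 -m pendant '[[0,0,0,0],[0,0,0,0],[0,0,0,0],[0,0,0,0],[0,0,0,0],[0,0,0,0]]'
python3 - <<'E'
from h import *
go((.4415,-.1755,.075),-7.0)
c=shots("top",2)[185:245,320:420]; d=shots("side",2)[140:240,300:420]
cv2.imwrite("pics/c3.png",np.hstack([cv2.resize(c,(400,240),interpolation=2),cv2.resize(d,(288,240),interpolation=2)])[:,:,::-1])
E
```

```text
time_s: 1.5
eef_pos: [0.4439, -0.1705, 0.1996]
eef_rot: [-0.001, 0.998, -0.058, 0.0]
wrist_force: [-0.2, -0.4, -0.3]
opening: 0.999
grasp_force: 0.0
time_s: 2.0
eef_pos: [0.4411, -0.1776, 0.2004]
eef_rot: [0.0, 0.998, -0.063, 0.0]
wrist_force: [-0.5, 0.7, -0.2]
opening: 0.999
grasp_force: 0.0
shift [ 1.000e-02 -2.200e-01  1.254e+01] yaw -7.17 roll -0.17
```

View pics/c3.png

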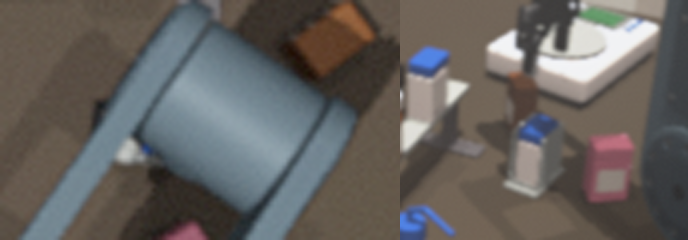

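The gripper is over the canister, fingers along its narrow axis and clear of the decoys. Descending.

```bash
python3 -m pendant '[[0,-0.2,2,0],[0,-0.2,4,0],[0,-0.2,6,0],[0,-0.2,8,0],[0,-0.2,9,0],[0,-0.2,10,0],[0,-0.2,11,0],[0,-0.2,12,0],[0,-0.2,12.5,0],[0,-0.2,12.5,0],[0,-0.2,12.5,0],[0,-0.2,12.5,0]]'
python3 -m pendant '[[0,0,0,0],[0,0,0,0],[0,0,0,0],[0,0,0,0],[0,0,0,0],[0,0,0,0],[0,0,0,0],[0,0,0,0],[0,0,0,0],[0,0,0,0],[0,0,0,0],[0,0,0,0]]' 0
```

```text
time_s: 3.2
eef_pos: [0.4422, -0.1749, 0.0758]
eef_rot: [0.0, 0.998, -0.061, 0.0]
wrist_force: [0.5, -0.8, -0.1]
opening: 1.0
grasp_force: 0.0
time_s: 4.2
eef_pos: [0.4424, -0.1752, 0.0761]
eef_rot: [0.001, 0.998, -0.061, 0.001]
wrist_force: [-0.1, -1.5, 6.3]
opening: 0.651
grasp_force: 64.5
```

```bash
python3 -m pendant '[[0,0,-1,0],[0,0,-2,0],[0,0,-4,0],[0,0,-6,0],[0,0,-8,0],[0,0,-10,0],[0,0,-12,0],[0,0,-12,0],[0,0,-12,0],[0,0,-12,0]]'
python3 - <<'E'
from h import *
go((.43,-.02,.082),.6)
E
```

```text
time_s: 5.03
eef_pos: [0.441, -0.1739, 0.1941]
eef_rot: [-0.001, 0.998, -0.061, -0.001]
wrist_force: [0.5, 0.6, -3.9]
opening: 0.648
grasp_force: 66.4
shift [ -2.96 -15.12  11.23] yaw -7.05 roll -7.65
```

```bash
python3 -m pendant '[[-0.6,-3,0,-2],[-1.2,-6,0,-4],[-1.8,-9,0,-6],[-2.4,-12,0,-7],[-3,-15.1,0,-7.7],[-3,-15.1,1,-7.7],[-3,-15.1,3,-7.7],[-3,-15.1,5,-7.7],[-3,-15.1,7,-7.7],[-3,-15.1,9,-7.7],[-3,-15.1,10.5,-7.7],[-3,-15.1,11.2,-7.7]]'
python3 -m pendant '[[0,0,0,0],[0,0,0.2,0],[0,0,0.4,0],[0,0,0.6,0],[0,0,0.7,0],[0,0,0.8,0],[0,0,0.9,0],[0,0,0.9,0],[0,0,0.9,0]]'
```

```text
time_s: 6.03
eef_pos: [0.4276, -0.0203, 0.0797]
eef_rot: [-0.001, 1.0, 0.006, -0.003]
wrist_force: [0.3, 0.6, -3.4]
opening: 0.649
grasp_force: 66.5
time_s: 6.78
eef_pos: [0.4306, -0.021, 0.0744]
eef_rot: [0.0, 1.0, 0.006, 0.0]
wrist_force: [-0.4, -1.7, -4.6]
opening: 0.654
grasp_force: 66.5
```

```bash
python3 -m pendant '[[0,0,0.1,0],[0,0,0.1,0],[0,0,0.2,0],[0,0,0.2,0],[0,0,0.2,0]]'
```

```text
time_s: 7.2
eef_pos: [0.4305, -0.021, 0.0722]
eef_rot: [-0.0, 1.0, 0.006, -0.0]
wrist_force: [1.1, 0.2, -2.2]
opening: 0.651
grasp_force: 66.5
```

```bash
python3 -m pendant '[[0,0,0.1,0],[0,0,0.1,0],[0,0,0.1,0],[0,0,0.1,0]]'
```

```text
time_s: 7.53
eef_pos: [0.4307, -0.0211, 0.0721]
eef_rot: [0.0, 1.0, 0.006, -0.0]
wrist_force: [-4.6, -0.0, 7.7]
opening: 0.647
grasp_force: 67.7
```

Contact felt. Release, lift, look.

```bash
python3 -m pendant '[[0,0,0,0],[0,0,0,0],[0,0,0,0],[0,0,0,0],[0,0,0,0],[0,0,0,0],[0,0,0,0],[0,0,0,0],[0,0,0,0],[0,0,0,0]]' 1
python3 -m pendant '[[0,0,-1,0],[0,0,-3,0],[0,0,-5,0],[0,0,-8,0],[0,0,-11,0],[0,0,-14,0],[0,0,-14,-7],[0,0,-14,-14],[0,0,-14,-21],[0,0,-14,-28],[0,0,-14,-35],[0,0,-14,-42]]'
python3 - <<'E'
from h import *
im=shots("top",2);s=shots("side",2)
c=im[185:245,270:370]; d=s[120:250,250:400]
cv2.imwrite("pics/c4.png",np.hstack([cv2.resize(c,(400,240),interpolation=2),cv2.resize(d,(400,346),interpolation=2)[:240]])[:,:,::-1])
cv2.imwrite("pics/s4.png",cv2.resize(s[120:250,250:400],None,fx=5,fy=4.6,interpolation=2)[:,:,::-1])
go((.4305,-.021,.2),90.6)
E
```

```text
time_s: 8.37
eef_pos: [0.4305, -0.021, 0.0713]
eef_rot: [-0.0, 1.0, 0.006, -0.0]
wrist_force: [0.5, 0.1, -0.1]
opening: 1.003
grasp_force: 0.0
time_s: 9.37
eef_pos: [0.4305, -0.021, 0.2121]
eef_rot: [0.0, 0.93, 0.367, 0.0]
wrist_force: [-0.4, -0.1, 0.0]
opening: 1.0
grasp_force: 0.0
shift [ 0.   -0.    1.18] yaw 42.43 roll -48.17
```

View pics/s4.png

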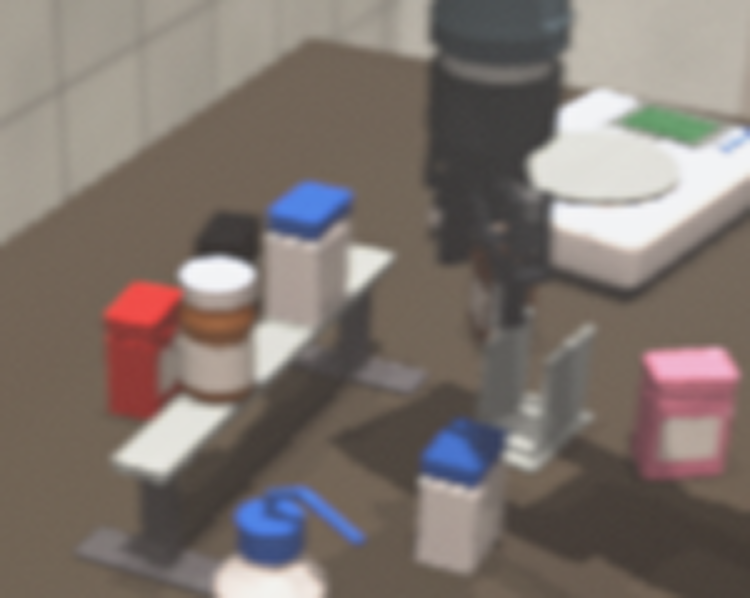

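The canister stands upright on the bench, the stand is empty. Turn and regrasp on the broad faces.

```bash
python3 -m pendant '[[0,0,0,-7],[0,0,0,-14],[0,0,0,-21],[0,0,0,-28],[0,0,0,-35],[0,0,0,-42],[0,0,0,-48.2],[0,0,0,-48.2],[0,0,0,-48.2],[0,0,0,-48.2]]'
python3 -m pendant '[[0,0,2,0],[0,0,4,0],[0,0,6,0],[0,0,8,0],[0,0,10,0],[0,0,11,0],[0,0,12,0],[0,0,13,0],[0,0,14,0],[0,0,14.4,0],[0,0,14.4,0],[0,0,14.4,0]]'
python3 -m pendant '[[0,0,0,0],[0,0,0,0],[0,0,0,0],[0,0,0,0],[0,0,0,0],[0,0,0,0],[0,0,0,0],[0,0,0,0],[0,0,0,0],[0,0,0,0],[0,0,0,0],[0,0,0,0]]' 0
python3 -m pendant '[[0,0,-1,0],[0,0,-2,0],[0,0,-4,0],[0,0,-7,0],[0,0,-10,0],[0,0,-13,0],[0,0,-15,0],[0,0,-15,0],[0,0,-15,0],[0,0,-15,0]]'
python3 - <<'E'
from h import *
go((.5905,-.050,.215),90.6)
E
```

```text
time_s: 10.4
eef_pos: [0.4305, -0.021, 0.2114]
eef_rot: [0.0, 0.703, 0.711, 0.0]
wrist_force: [-0.7, -0.5, -0.1]
opening: 1.001
grasp_force: 0.0
time_s: 11.4
eef_pos: [0.4306, -0.0211, 0.0674]
eef_rot: [-0.0, 0.702, 0.712, 0.0]
wrist_force: [-0.4, -0.4, 0.2]
opening: 1.002
grasp_force: 0.0
time_s: 12.4
eef_pos: [0.4311, -0.0212, 0.0678]
eef_rot: [0.001, 0.702, 0.712, 0.0]
wrist_force: [-0.4, -0.6, 5.8]
opening: 0.437
grasp_force: 61.3
time_s: 13.23
eef_pos: [0.4295, -0.0207, 0.2161]
eef_rot: [-0.001, 0.702, 0.712, -0.0]
wrist_force: [-0.4, -0.2, -3.7]
opening: 0.439
grasp_force: 61.1
shift [-3.17 16.06  0.07] yaw 90.85 roll 0.25
```

```bash
python3 -m pendant '[[-1,1,-1,0],[-2,2,-2,0],[-3,3,-3,0],[-3.4,5,-5,0],[-3.4,7,-6,0],[-3.4,9,-6,0],[-3.4,11,-6,0],[-3.4,13,-6,0],[-3.4,15,-6,0],[-3.4,16,-6,0],[-3.4,16,-6,0],[-3.4,16,-6,0]]'
python3 - <<'E'
from h import *
s=shots("side",2)
cv2.imwrite("pics/s5.png",cv2.resize(s[100:220,240:360],None,fx=5,fy=5,interpolation=2)[:,:,::-1])
go((.5905,-.057,.172),90.6)
E
```

```text
time_s: 14.23
eef_pos: [0.5899, -0.0523, 0.2744]
eef_rot: [-0.002, 0.702, 0.712, -0.001]
wrist_force: [-0.0, -0.3, -3.5]
opening: 0.438
grasp_force: 61.4
shift [-0.47  0.11 10.36] yaw 90.85 roll 0.25
```

View pics/s5.png

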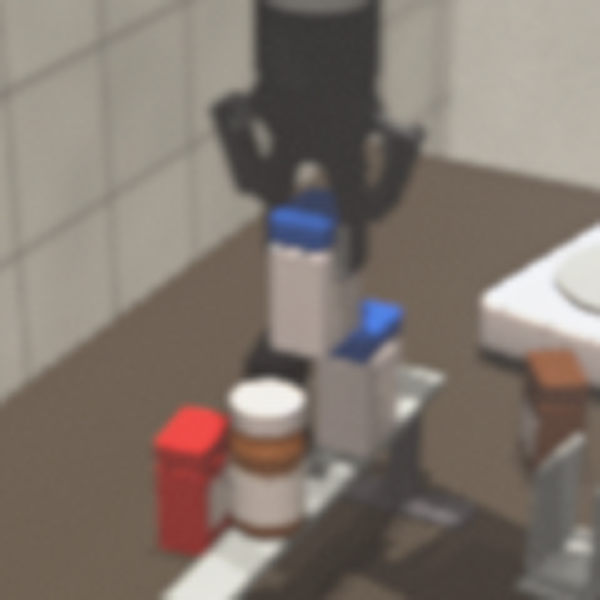

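The canister hangs upright above the gap, between twin (360,380) and jar (267,450) in the crop. Checking alignment from the lower corners of the +y faces.

Run:
```python
from h import *
f=lambda p,z:ray("side",(240+(p[0]+.5)/5-.5,100+(p[1]+.5)/5-.5),z).round(4)
print("held",f((272,348),.206),f((326,357),.206)); print("twin",f((320,445),.1),f((372,457),.1))
print("lid front top held",f((270,212),.296),f((333,220),.296),"twin",f((333,352),.19),f((386,362),.19))
```

```text
held [ 0.6067 -0.0254  0.206 ] [ 0.5714 -0.0308  0.206 ]
twin [ 0.608  -0.0952  0.1   ] [ 0.5696 -0.0975  0.1   ]
lid front top held [ 0.6097 -0.0289  0.296 ] [ 0.5709 -0.0369  0.296 ] twin [ 0.5846 -0.0666  0.19  ] [ 0.5486 -0.0705  0.19  ]
```

```bash
python3 -m pendant '[[-0.5,0.1,1.5,0.2],[-0.5,0.1,3,0.2],[-0.5,0.1,4.5,0.2],[-0.5,0.1,6,0.2],[-0.5,0.1,7,0.2],[-0.5,0.1,8,0.2],[-0.5,0.1,8.7,0.2],[-0.5,0.1,9.3,0.2],[-0.5,0.1,9.8,0.2],[-0.5,0.1,10,0.2],[-0.5,0.1,10,0.2],[-0.5,0.1,10,0.2]]'
python3 -m pendant '[[-0.1,0,0,0],[-0.2,0,0,0],[-0.3,0,0,0],[-0.4,0,0,0],[-0.5,0,0,0],[-0.6,0,0,0],[-0.6,0,0,0],[-0.6,0,0,0]]'
```

```text
time_s: 15.33
eef_pos: [0.5923, -0.0577, 0.1776]
eef_rot: [0.0, 0.703, 0.711, 0.0]
wrist_force: [-0.3, 0.3, -2.4]
opening: 0.438
grasp_force: 61.5
time_s: 16.0
eef_pos: [0.5921, -0.0637, 0.1773]
eef_rot: [-0.0, 0.703, 0.711, 0.0]
wrist_force: [-0.0, -0.2, -2.5]
opening: 0.439
grasp_force: 61.5
```

```bash
python3 -m pendant '[[0,-0.15,0.1,0],[0,-0.15,0.2,0],[0,-0.15,0.3,0],[0,-0.15,0.4,0],[0,-0.15,0.5,0],[0,-0.15,0.6,0],[0,-0.15,0.7,0],[0,-0.15,0.7,0],[0,-0.15,0.7,0]]'
python3 -m pendant '[[0,0,0.1,0],[0,0,0.1,0],[0,0,0.1,0]]'
```

```text
time_s: 16.75
eef_pos: [0.5906, -0.0636, 0.1702]
eef_rot: [-0.0, 0.703, 0.711, -0.0]
wrist_force: [0.2, -0.3, -2.2]
opening: 0.439
grasp_force: 61.5
time_s: 17.0
eef_pos: [0.5906, -0.0637, 0.1692]
eef_rot: [-0.0, 0.703, 0.711, -0.0]
wrist_force: [0.1, 0.1, -3.0]
opening: 0.439
grasp_force: 61.5
```

```bash
python3 -m pendant '[[0,0,0.05,0],[0,0,0.1,0],[0,0,0.1,0],[0,0,0.1,0]]'
python3 -m pendant '[[0,0,0.05,0],[0,0,0.05,0],[0,0,0.05,0],[0,0,0.05,0]]'
python3 - <<'E'
from h import *
s=shots("side",3)
cv2.imwrite("pics/s6.png",cv2.resize(s[110:210,270:370],None,fx=6,fy=6,interpolation=2)[:,:,::-1])
E
```

```text
time_s: 17.33
eef_pos: [0.5906, -0.0637, 0.1682]
eef_rot: [-0.0, 0.703, 0.711, -0.0]
wrist_force: [-0.1, 0.2, -2.8]
opening: 0.439
grasp_force: 61.5
time_s: 17.67
eef_pos: [0.5907, -0.0637, 0.1679]
eef_rot: [0.0, 0.703, 0.711, 0.0]
wrist_force: [0.2, 0.8, -1.6]
opening: 0.433
grasp_force: 61.7
```

View pics/s6.png

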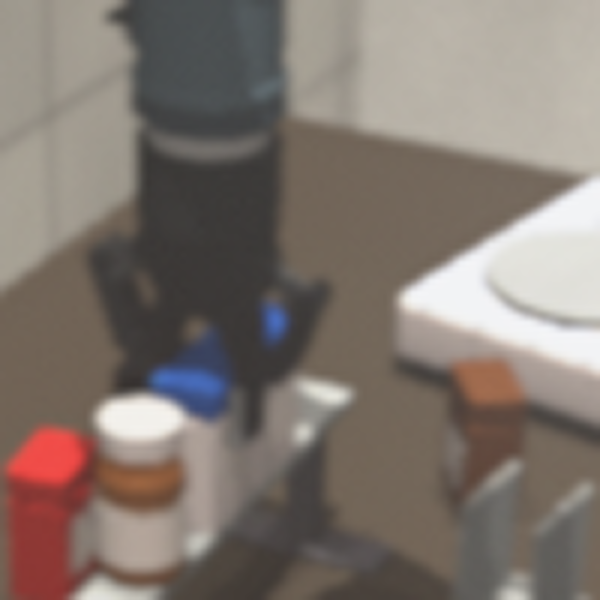

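The canister is on the ledge between jar and twin, broad faces apparently in line; force shows first contact. Settle and release.

```bash
python3 -m pendant '[[0,0,0.05,0],[0,0,0.05,0],[0,0,0.08,0],[0,0,0.08,0]]'
python3 -m pendant '[[0,0,0,0],[0,0,0,0],[0,0,0,0],[0,0,0,0],[0,0,0,0],[0,0,0,0],[0,0,0,0],[0,0,0,0],[0,0,0,0],[0,0,0,0]]' 1
python3 -m pendant '[[0,0,-1,0],[0,0,-2,0],[0,0,-4,0],[0,0,-6,0],[0,0,-9,0],[0,0,-12,0],[0,-3,-15,0],[0,-7,-15,0],[0,-11,-15,0],[0,-15,-15,0],[0,-19,-15,0],[0,-23,-15,0]]'
python3 -m pendant '[[-4,0,0,0],[-8,0,0,0],[-12,0,0,0],[-16,0,0,0],[-20,0,0,0],[-24,0,0,0],[-28,0,0,0],[-28,0,0,0],[-28,0,0,0]]'
python3 - <<'E'
from h import *
im=shots("top",3)
for r in rects("top",im,(95,90,60),(130,255,255),.190,(310,150,370,185),15):print(r)
s=shots("side",3)
a=cv2.resize(im[150:190,290:390],(750,300),interpolation=2);b=cv2.resize(s[140:200,260:360],(500,300),interpolation=2)
cv2.imwrite("pics/s7.png",np.vstack([a,np.hstack([b,b[:,:250]*0])])[:,:,::-1])
E
```

```text
time_s: 18.15
eef_pos: [0.5907, -0.0637, 0.1679]
eef_rot: [0.0, 0.703, 0.711, 0.0]
wrist_force: [-4.3, 1.6, 6.0]
opening: 0.437
grasp_force: 62.5
time_s: 18.98
eef_pos: [0.5906, -0.0636, 0.167]
eef_rot: [-0.0, 0.703, 0.711, 0.0]
wrist_force: [-1.0, -0.3, 0.0]
opening: 1.003
grasp_force: 0.0
time_s: 19.98
eef_pos: [0.359, -0.066, 0.3179]
eef_rot: [0.001, 0.703, 0.711, 0.0]
wrist_force: [-0.6, -1.1, 1.7]
opening: 1.003
grasp_force: 0.0
time_s: 20.73
eef_pos: [0.3634, -0.348, 0.3175]
eef_rot: [-0.0, 0.704, 0.71, 0.0]
wrist_force: [0.0, 0.8, 0.3]
opening: 1.0
grasp_force: 0.0
(array([ 0.5897, -0.0917]), array([0.118 , 0.0416]), np.float64(90.4), array([337.3, 168. ]))
```

View pics/s7.png

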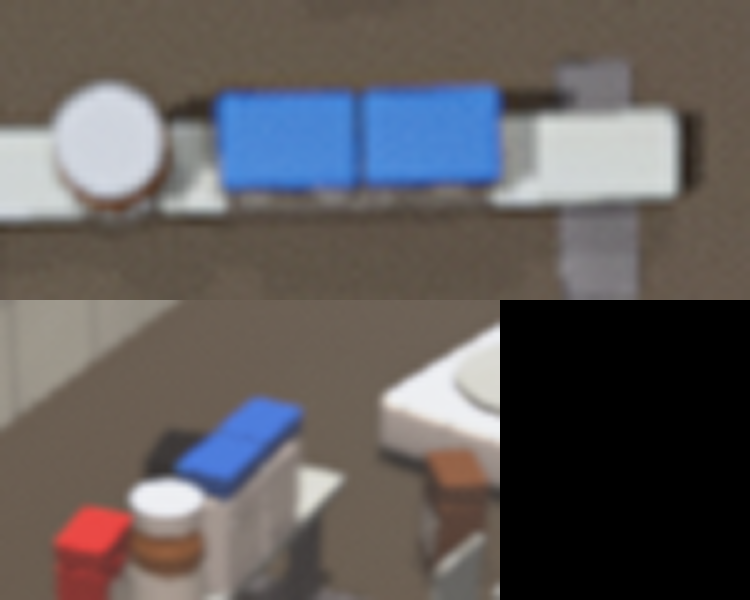

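Both lids sit side by side in line, only a thin dark line at column 357 between them. One sub-pixel check of the gap.

Run:
```python
from h import *
im=shots("top",6).astype(float)
p=(im[163:172,:,2]-im[163:172,:,0]).mean(0)[314:362];x=np.arange(314,362);print(p.round().astype(int))
pl=p.max()*.97
h=np.median(p[8:40])/2;i=np.where(p>h)[0];a,b=i[0],i[-1]
xa=x[a]-(p[a]-h)/(p[a]-p[a-1]);xb=x[b]+(p[b]-h)/(p[b]-p[b+1])
print("length",ray("top",(xa,168),.19)[1]-ray("top",(xb,168),.19)[1])
m=np.median(p[8:40]);print("gap deficit mm",(m-p[a+12:b-11]).clip(0).sum()/m*2.99)
for k in(xa,xb):print(k)
```

```text
[ -4  -5  -7  -5  34 105 139 141 140 139 139 139 139 140 139 139 139 139
 139 140 140 141 134 109 111 137 140 140 139 140 140 140 140 140 140 140
 140 140 141 141 143 138  87  11  -7  -3  -3  -2]
length 0.11362218146853846
gap deficit mm 1.4634699562276121
318.4996087636933
356.23040638606676
```

```bash
python3 -c "
from bench import workorder;print(workorder.hand_in())"
```

```text
the job is handed in; nothing more can be done
None
```

The job is handed in: after a regrasp on the bench, the canister was released upright on the ledge next to the twin, about 1.5 mm from it by camera, broad faces in line; the hand-in returned no verdict.

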